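# Release a latched sample tray with a pin through the lid slot

### The job

The sample tray of the gold-ribbed detector module is latched shut: take the yellow-handled release pin from its stand, reach with it through the slot in the module's lid, feel along the slot for the hidden latch button and press it gently, holding it down until the tray has slid fully out. Then put the pin back upright, fully down in its stand, and let go. Touch the module with the pin only, never force it, and leave the canister, the flange ring and the screwdriver where they are.

Things in the scene. Friction and masses are not known exactly. Their poses are not given: they have to be found in the camera images.
- module: Fixed aluminium box with gold ribs, 200 (x) x 150 (y) x 120 mm high, origin at the centre of its underside, its own -x side (the front, with the red tray front low in it) facing away from the robot, within 0.25 rad. Its flat lid has one slot, ringed by a yellow line. The box cannot move. It is delicate: more than 22 N between pin and module counts as damage, more than 3 N between the robot itself and the module too
- slot (a point): Centre of the slot's mouth, in the lid's top face, 120 mm above the table. The slot is 11 mm wide (along the module's x) and 52 mm long (along the module's y); the lid is 4 mm thick. Below it the box is hollow down to the deck
- deck (a point): Point straight below the slot's centre, 45 mm below the lid's top face, on a hard flat deck. Somewhere along the slot the deck has one pocket, 10 mm long in y and 16 mm in x, its centre up to 18 mm either way from this point along the module's y: different each time and not measured, to be found by feel with the pin tip. The latch button lies in the pocket
- button_level (a point): Point 5 mm below the deck point: the height (not the place) of the latch button's top when up. The button fills the pocket. It starts to give at about 4 N, needs about 8 N and 5 mm of travel down to free the tray, and meets a hard stop at 12 mm of travel (about 13 N; beyond that the force rises steeply)
- tray (a joint): How far the tray has slid out of the module towards the module's -x, in m: 0 latched, 0.035 fully out. Once the button is down a weak damped spring slides it out in about 1.5 s; if the button comes up before about 25 mm a safety catch stops the tray half-way (at about 15 mm) and the button must be pressed again. It stays out by itself
- tray_front (a point): Centre of the tray's red front plate (106 mm wide, 46 mm high), 33 mm above the table; moves with the tray. The front must stay clear so that the tray can come out
- pin: Loose release pin standing in the stand (it may lean up to 0.08 rad there), 125 mm long, 50 g: a steel shank 6 mm thick and 80 mm long with a flat tip, and above it a square yellow handle 16 x 16 mm, 45 mm long (80 to 125 mm from the tip). Origin at the tip, z along the pin towards the handle, x and y square to the handle's flats
- stand: Fixed grey block 56 x 56 x 45 mm on a black foot plate (70 x 70 x 3 mm), origin at the centre of its underside. It has one round hole in the middle of its top, 10 mm wide with a 2 mm chamfer, 40 mm deep (floor 5 mm above the table)
- canister: Bystander: loose steel canister, 94 mm wide, 129 mm high with its bail, a yellow card on its lid, origin at the centre of its underside
- flange: Bystander: loose steel ring, 68 mm wide, 13 mm high, origin at the centre of its underside
- driver: Bystander: loose screwdriver lying on the table, about 200 mm long, along its own x

How it is judged:
By the outcome, as a careful person would: the job done as asked, in the order asked, and still so for the second after the job is handed in, with the robot touching nothing.
It also fails if it takes over 72 s, if anything falls off the work surface, if the arm or the gripper's body presses on something with over 40 N, if the wrist force passes 120 N, or if a joint passes its speed limit or range.

### The arm

A 7-joint arm with a two-finger parallel gripper is mounted at the origin on the work surface. World frame = base frame: x ahead of the robot, y to its left, z up, the work surface at z = 0. Lengths are in m, angles in rad, forces in N, time in s.
With the tool pointing down it reaches from about 0.4 to 0.85 m from the base axis. Payload 10.4 kg.
Tool frame: the origin (TCP) lies midway between the tips of the shut fingers; the grasp point (between the pads) lies manip.pinch_z behind it (manip.pinch_z is the distance from the TCP to the grasp point, in m); z points along the fingers, y is the direction in which the jaws open and shut (so a half turn about z gives the same grasp; the last joint's range is limited). The gripper opens to 85 mm and grips with 20 to 120 N. Pads are 22 mm wide; open, the fingers measure 114 mm over their backs; the gripper's body (76 mm by 85 mm) begins 54 mm behind the grasp point. The pads swing forward as they close: fully open they stand 13 mm farther back than shut.
Start: joints at [1.308, 0.332, -0.065, 1.46, 0.022, 1.35, -0.088], TCP at [0.148, -0.607, 0.231] pointing down, gripper open.
Joint ranges: [-2.6, 2.6], [-0.5, 2.12], [-1.47, 1.34], [0.16, 2.42], [-1.27, 4.41], [0.06, 2.06], [-2.6, 2.6]. Speed limits (rad/s): [2.22, 2.22, 2.79, 2.79, 3.14, 3.14, 3.14].

### API

Orientations are given as a unit quaternion [x, y, z, w].
In Python, from workcell import manip gives the robot as it stands.
- The arm moves only by the shell command python3 -m handwheel 'ROWS' [FORCE]. ROWS is JSON, a list that holds one entry, the list of rows, each a list of 7 numbers: the shift along the tool's x, y, z in m, then the turn, a rotation vector about the tool's x, y, z in rad, then the finger opening in m, from 0 to 0.0854. In form: [[[tx, ty, tz, ax, ay, az, claw], ...]]. A call has 1 to 8 rows; each row is the pose to reach, as a shift and turn from the pose commanded when the call began, along the tool's axes at that moment; what a row does not reach only later rows make up. A row lasts 1/8 s, in which the tool goes at most 62.5 mm and 10.7 degrees, less where a joint would pass 70% of its speed; a pose out of reach is approached as far as the arm can. A call with a gripper value outside its range is refused whole. The fingers move at their own pace and stop on an object; FORCE is the grip in N (left out, the last holds). Time passes only in rows, so rows that repeat a pose let the fingers close. It gives the time, the measured TCP pose, the force and the opening at its end, in the units of the state.
- manip.get_obs(): the state, without advancing time (a new reading comes with each control period).
- manip.camera(name): name is "side" or "top" or "wrist"; returns the picture (384x512x3 uint8, blue, green, red); there is no depth.
- manip.calibration(name): a dict with "fx", "fy", "cx", "cy" (pixels), "k1" (the pictures are not rectified: a ray, as slopes to the right and down, at radius r is drawn at 1 + k1 r^2 times it, then the intrinsics apply), "view" (4x4, takes a point from world to camera coordinates); the wrist camera has in their place "tool_from_camera" (4x4, takes a point from camera to tool coordinates, whose origin is the TCP and whose axes are the flange's). Camera axes: x right, y up, looking along -z (the intrinsics and any distortion apply to the point x, -y, -z); pixel columns grow to the right and rows downward; lengths in m; the calibration is good to about 2 mm. A picture is of the moment at which its call begins: read the wrist's pose just before it. calibration takes no time and is no camera call.
- manip.hand_in(): hands the job in, once; it reports no verdict.
The state is a dict: "clock": time; "joint_pos": joint angles; "joint_velocities": joint speeds; "tau": joint torques, N m; "position": TCP position; "ee_rot": TCP orientation; "ft_force": force on the tool from outside, world axes, zero at the start; "torque": the same for the moment, N m; "grip_width": opening from 0.0 (shut) to 1.0 (fully open).
Only numpy, scipy, OpenCV 4.12 (cv2) and the standard library are available. Lean on these libraries where they do the work, as an engineer would, in place of code of your own. Each camera call takes 0.05 s, during which the arm holds its last target.

## Working session

There is one attempt and no reset: what is moved stays moved. The work goes in short steps, Python scripts to look and compute and a shell command to move; the robot and the scene stay as the last step left them, time stands still between calls to the robot, and variables do not carry over. Pictures are saved under pics/ and viewed, and the job is handed in when it is done.

```bash
ls; mkdir -p pics; python3 - <<'E'
from workcell import manip
import cv2,json
o=manip.get_obs();print(o, manip.pinch_z)
for n in ["side","top","wrist"]:
    cv2.imwrite(f"pics/{n}0.png",manip.camera(n)); print(n,{k:(v if not hasattr(v,'tolist') else v.tolist()) for k,v in manip.calibration(n).items()})
E
```

```text
pics
{'clock': 0.0, 'joint_pos': array([ 1.308395  ,  0.33287764, -0.06468085,  1.46090995,  0.02155381,
        1.34989683, -0.08848371]), 'joint_velocities': array([ 0.00125452,  0.0002368 ,  0.00048814,  0.00084471, -0.00010167,
        0.00013009, -0.00036936]), 'tau': array([ 2.09555088e-03, -6.25444651e+01,  5.05123765e-02, -3.91600049e+01,
        1.63195952e-02,  9.99903772e-03,  4.65485323e-05]), 'position': array([ 0.14835699, -0.60676433,  0.23052725]), 'ee_rot': array([ 9.92819779e-01,  1.19617709e-01, -9.59917959e-05, -6.92830003e-04]), 'ft_force': array([-0.69495516,  0.03052644, -0.30258972]), 'torque': array([-0.01017608,  0.01813866, -0.01758741]), 'grip_width': 0.9984724117211706} 0.0187
side {'fx': 400.9029307273744, 'fy': 400.9029307273744, 'cx': 252.5779597743766, 'cy': 190.66815530696047, 'k1': -0.016148096228048633, 'view': [[0.7890271343116242, -0.614352641418663, 0.0026482639403167686, -0.4995403971581876], [0.44576389163227864, 0.5754604286440017, 0.6856674470774502, -0.3398447849082771], [-0.4227655783490799, -0.5398297204181829, 0.7279101171960686, -0.7467
[... 219 characters left out ...]
47695, 0.00370152700091911, -0.002716359632954574], [0.9893832935713486, -0.009016851698028173, 0.1450496287046829, -0.6098664813304563], [-0.14500849689774406, 0.0050627973455252325, 0.9894174568454387, -0.9240750869235386], [0.0, 0.0, 0.0, 1.0]]}
wrist {'fx': 278.80839158491824, 'fy': 278.80839158491824, 'cx': 253.50968123943568, 'cy': 191.40051954336124, 'k1': -0.0011103928691175516, 'tool_from_camera': [[0.0009443867567945365, 0.945789353502088, 0.32477932036346374, 0.08611515543907168], [0.999999232125365, -0.0011538016112421089, 0.00045220628018470863, -9.545794428489351e-05], [0.0008024227885189152, 0.3247786439160397, -0.9457897168893961, -0.14274013587330517], [0.0, 0.0, 0.0, 1.0]]}
```

View pics/side0.png

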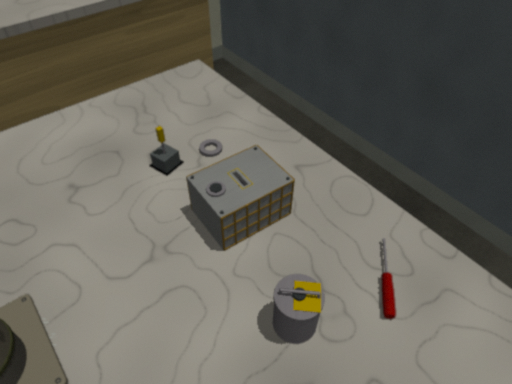

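View pics/top0.png

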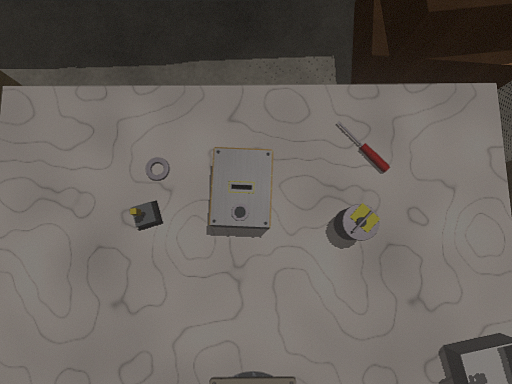

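View pics/wrist0.png

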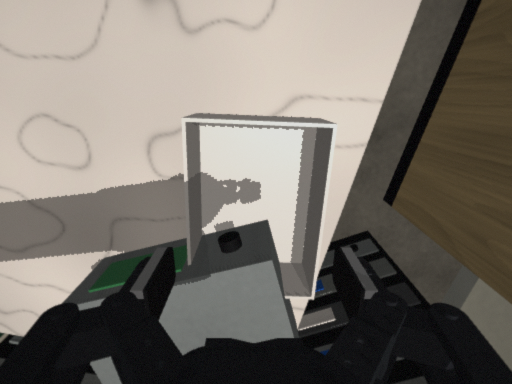

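```bash
cat > h.py <<'E'
import numpy as np, cv2
from workcell import manip
from scipy.spatial.transform import Rotation as R
def ray(name,uv,pose=None,rot=None):
    c=manip.calibration(name)
    K=np.array([[c['fx'],0,c['cx']],[0,c['fy'],c['cy']],[0,0,1]],float)
    p=cv2.undistortPoints(np.array([[uv]],float),K,np.array([c['k1'],0,0,0,0.]))[0,0]
    d=np.array([p[0],-p[1],-1.])
    if name=='wrist':
        T=np.array(c['tool_from_camera']); M=np.eye(4);M[:3,:3]=R.from_quat(rot).as_matrix();M[:3,3]=pose
        W=M@T
    else: W=np.linalg.inv(np.array(c['view']))
    d=W[:3,:3]@d; return W[:3,3],d/np.linalg.norm(d)
def plane(name,uv,z,pose=None,rot=None):
    o,d=ray(name,uv,pose,rot); return o+d*(z-o[2])/d[2]
def tri(r):
    A=np.zeros((3,3));b=np.zeros(3)
    for o,d in r:
        P=np.eye(3)-np.outer(d,d);A+=P;b+=P@o
    x=np.linalg.solve(A,b); return x,[np.linalg.norm((np.eye(3)-np.outer(d,d))@(x-o)) for o,d in r]
def proj(name,X,pose=None,rot=None):
    c=manip.calibration(name)
    if name=='wrist':
        T=np.array(c['tool_from_camera']); M=np.eye(4);M[:3,:3]=R.from_quat(rot).as_matrix();M[:3,3]=pose
        V=np.linalg.inv(M@T)
    else: V=np.array(c['view'])
    q=V[:3,:3]@X+V[:3,3]; x,y=q[0]/-q[2],-q[1]/-q[2]; s=1+c['k1']*(x*x+y*y)
    return np.array([c['fx']*x*s+c['cx'],c['fy']*y*s+c['cy']])
E
python3 - <<'E'
import cv2,numpy as np
t=cv2.imread('pics/top0.png');s=cv2.imread('pics/side0.png')
a=cv2.resize(t[140:240,120:280],None,fx=5,fy=5,interpolation=cv2.INTER_CUBIC)
b=cv2.resize(s[115:245,140:300],None,fx=4.5,fy=4.5,interpolation=cv2.INTER_CUBIC)
cv2.imwrite('pics/t1.png',a);cv2.imwrite('pics/s1.png',b)
E
```

```text
(no output)
```

View pics/t1.png

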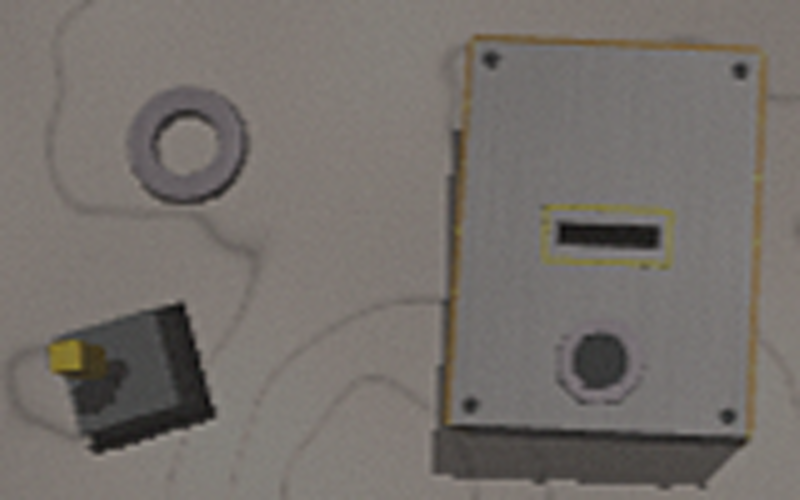

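View pics/s1.png

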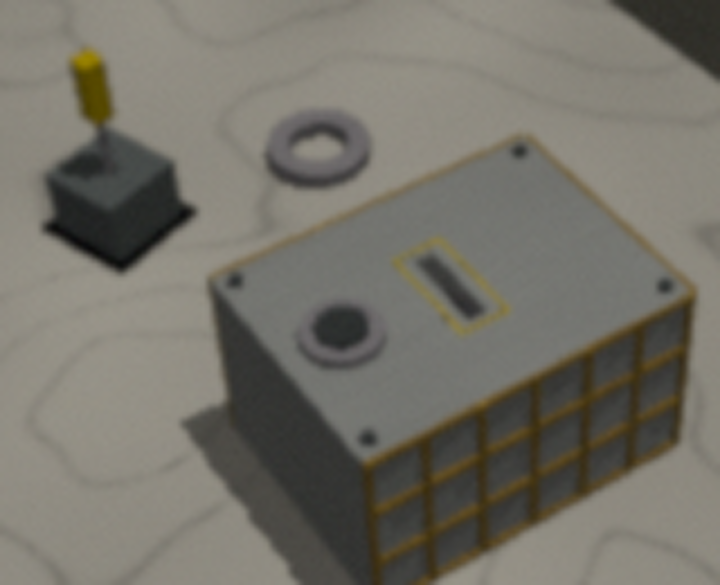

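```bash
python3 - <<'E'
from h import *
T=lambda x,y:(x/5+120-0.4,y/5+140-0.4)
S=lambda x,y:(x/4.5+140-0.39,y/4.5+115-0.39)
for nm,f,C in [("top",T,[(472,37),(765,50),(750,437),(445,427)]),("side",S,[(525,133),(695,293),(368,465),(208,278)])]:
    P=np.array([plane(nm,f(*c),.12) for c in C]);print(nm,"lid",P.round(4).tolist(),P.mean(0))
for nm,f,C in [("top",T,[(543,205),(673,211),(670,268),(543,263)]),("side",S,[(437,237),(508,310),(467,333),(394,260)])]:
    P=np.array([plane(nm,f(*c),.12) for c in C]);print(nm,"ring",P.round(4).tolist(),P.mean(0))
for nm,f,C in [("top",T,[(557,222),(660,228),(658,250),(557,244)]),("side",S,[(431,254),(484,313),(468,319),(418,262)])]:
    P=np.array([plane(nm,f(*c),.12) for c in C]);print(nm,"slot",P.round(4).tolist(),P.mean(0))
print("pin top", tri([ray('top',T(67,357)),ray('side',S(88,56))]))
print("pin handle bottom", tri([ray('top',T(92,360)),ray('side',S(99,120))]))
P=[plane('side',S(*c),.045) for c in [(47,177),(116,127),(176,160),(110,208)]];print("stand",np.round(P,4),np.mean(P,0))
P=[plane('side',S(*c),.003) for c in [(43,227),(122,271),(197,211)]];print("foot",np.round(P,4),(P[0]+P[2])/2)
P=[plane('top',T(*c),.003) for c in [(93,455),(215,415),(182,302)]];print("footT",np.round(P,4),(P[0]+P[2])/2)
E
```

```text
top lid [[0.7192, 0.095, 0.12], [0.7109, -0.0578, 0.12], [0.51, -0.0467, 0.12], [0.5165, 0.1072, 0.12]] [0.61416982 0.02441656 0.12      ]
side lid [[0.7188, 0.0954, 0.12], [0.7094, -0.0579, 0.12], [0.511, -0.0487, 0.12], [0.5171, 0.1049, 0.12]] [0.61407961 0.02342921 0.12      ]
top ring [[0.6299, 0.0579, 0.12], [0.6262, -0.009, 0.12], [0.5965, -0.0071, 0.12], [0.5997, 0.0578, 0.12]] [0.61308021 0.02489512 0.12      ]
side ring [[0.6292, 0.0571, 0.12], [0.6258, -0.0086, 0.12], [0.5995, -0.0087, 0.12], [0.6011, 0.0568, 0.12]] [0.61390635 0.02415115 0.12      ]
top slot [[0.621, 0.0507, 0.12], [0.6174, -0.0022, 0.12], [0.6059, -0.0011, 0.12], [0.6095, 0.0507, 0.12]] [0.61343597 0.02451079 0.12      ]
side slot [[0.6191, 0.0486, 0.12], [0.6148, -0.0028, 0.12], [0.6058, -0.0012, 0.12], [0.6101, 0.0479, 0.12]] [0.61245633 0.02312003 0.12      ]
pin top (array([0.5530626 , 0.29509244, 0.13049677]), [np.float64(0.0003167933062066825), np.float64(0.0003167933062066288)])
pin handle bottom (array([0.55511602, 0.30022066, 0.07838616]), [np.float64(0.0010082420859127152), np.float64(0.001008242085912688)])
stand [[0.518  0.3112 0.045 ]
 [0.5748 0.327  0.045 ]
 [0.5884 0.2765 0.045 ]
 [0.5346 0.2629 0.045 ]] [0.55394593 0.29438577 0.045     ]
foot [[0.51   0.3177 0.003 ]
 [0.5297 0.2526 0.003 ]
 [0.5943 0.2712 0.003 ]] [0.55215092 0.29442459 0.003     ]
footT [[0.5089 0.3218 0.003 ]
 [0.5309 0.2532 0.003 ]
 [0.5962 0.2741 0.003 ]] [0.55250904 0.29797261 0.003     ]
```

```bash
cat > go.py <<'E'
# usage: python3 go.py x y z yaw  -> shift/turn in tool axes for vertical tool w/ given yaw
import sys; from h import *
o=manip.get_obs(); t=np.array([float(v) for v in sys.argv[1:4]])
r=R.from_quat(o['ee_rot']); 
print('now',o['position'].round(4),'rotvec to vertical',end=' ')
if len(sys.argv)>4:
    y=float(sys.argv[4]); tgt=R.from_matrix(np.array([[np.cos(y),np.sin(y),0],[np.sin(y),-np.cos(y),0],[0,0,-1]]))
    print((r.inv()*tgt).as_rotvec().round(4),end=' ')
d=r.inv().apply(t-o['position']);print('shift',d.round(4),'clock',o['clock'])
E
python3 go.py .61 .024 .27 .2
python3 -c "
from h import *
print(R.from_quat(manip.get_obs()['ee_rot']).as_matrix().round(4))"
```

```text
now [ 0.1484 -0.6068  0.2307] rotvec to vertical [-0.0011  0.0001  0.0398] shift [ 0.5983 -0.5032 -0.0388] clock 0.15
[[ 9.714e-01  2.375e-01 -3.000e-04]
 [ 2.375e-01 -9.714e-01  1.000e-03]
 [-0.000e+00 -1.100e-03 -1.000e+00]]
```

```bash
python3 -m handwheel '[[[0.048,-0.04,-0.03,0,0,0,0.085],[0.096,-0.08,-0.035,0,0,0,0.085],[0.144,-0.12,-0.039,0,0,0,0.085],[0.19,-0.16,-0.039,0,0,0,0.085],[0.238,-0.2,-0.039,0,0,0,0.085],[0.286,-0.24,-0.039,0,0,0,0.085],[0.334,-0.28,-0.039,0,0,0,0.085],[0.382,-0.32,-0.039,0,0,0,0.085]]]'; python3 go.py .61 .024 .27 .2
```

```text
clock: 1.15
position: [0.4413, -0.2079, 0.2704]
ee_rot: [0.993, 0.119, 0.0, 0.0]
ft_force: [1.3, -0.3, 0.2]
grip_width: 0.996
now [ 0.4413 -0.2079  0.2704] rotvec to vertical [ 0.0005 -0.0001  0.0395] shift [ 0.2189 -0.1852  0.0003] clock 1.15
```

```bash
python3 -m handwheel '[[[0.045,-0.038,0,0,0,0.04,0.085],[0.09,-0.076,0,0,0,0.04,0.085],[0.135,-0.114,0,0,0,0.04,0.085],[0.18,-0.152,0,0,0,0.04,0.085],[0.21,-0.18,0,0,0,0.04,0.085],[0.216,-0.184,0,0,0,0.04,0.085],[0.216,-0.184,0,0,0,0.04,0.085]]]'; python3 - <<'E'
from h import *
o=manip.get_obs();im=manip.camera('wrist');np.savez('w1.npz',p=o['position'],q=o['ee_rot'],im=im);cv2.imwrite('pics/w1.png',im);print(o['position'],o['joint_pos'])
E
```

```text
clock: 2.02
position: [0.6066, 0.0202, 0.2699]
ee_rot: [0.995, 0.1, -0.0, 0.0]
ft_force: [-0.6, -0.7, -0.3]
grip_width: 0.994
[0.60655917 0.02017734 0.26985079] [ 0.40594749  0.34645976 -0.66413968  1.42411609  0.21256306  1.44418722
 -1.6268505 ]
```

View pics/w1.png

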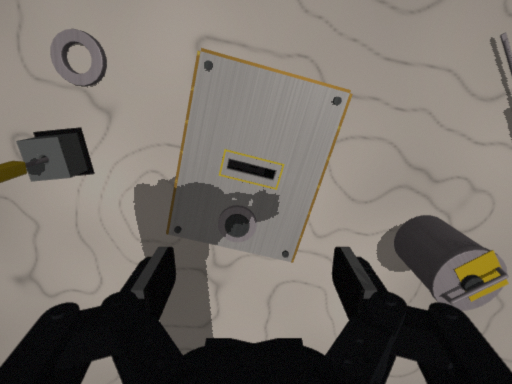

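```bash
python3 - <<'E'
from h import *
d=np.load('w1.npz');im=d['im'];
g=im[150:195,210:295].max(2)
m=(g<60).astype(np.uint8)
n,l,s,c=cv2.connectedComponentsWithStats(m);i=1+np.argmax(s[1:,4]);print(s[i],c[i]+[210,150])
r=cv2.minAreaRect(np.argwhere(l==i)[:,::-1].astype(np.float32)+np.float32([210,150]));print(r)
B=cv2.boxPoints(r)
P=np.array([plane('wrist',b,.12,d['p'],d['q']) for b in B]);print(P.round(4),P.mean(0))
# ring yellow
hsv=cv2.cvtColor(im,cv2.COLOR_BGR2HSV);m=cv2.inRange(hsv,(18,110,90),(38,255,255));m[:145]=0;m[195:]=0;m[:,:210]=0;m[:,295:]=0
r=cv2.minAreaRect(np.argwhere(m>0)[:,::-1].astype(np.float32));print(r)
P=np.array([plane('wrist',b,.12,d['p'],d['q']) for b in cv2.boxPoints(r)]);print(P.round(4),P.mean(0))
C=[(202,48),(351,91),(293,262),(166,234)]
P=np.array([plane('wrist',b,.12,d['p'],d['q']) for b in C]);print(P.round(4),P.mean(0))
E
python3 go.py .545 .29 .27 .2
```

```text
[ 17   9  48  20 439] [250.71298405 168.79271071]
((250.7941436767578, 168.82354736328125), (47.53697967529297, 8.973817825317383), 14.03624439239502)
[[ 6.133e-01  5.150e-02  1.200e-01]
 [ 6.232e-01  5.080e-02  1.200e-01]
 [ 6.206e-01 -2.000e-04  1.200e-01]
 [ 6.106e-01 -1.000e-04  1.200e-01]] [0.61692232 0.02546897 0.12      ]
((250.82354736328125, 169.20590209960938), (61.361507415771484, 27.163990020751953), 14.03624439239502)
[[ 0.6031  0.0595  0.12  ]
 [ 0.6329  0.0573  0.12  ]
 [ 0.6298 -0.008   0.12  ]
 [ 0.5994 -0.0078  0.12  ]] [0.61629331 0.02524545 0.12      ]
[[ 0.7227  0.0938  0.12  ]
 [ 0.7142 -0.0557  0.12  ]
 [ 0.5129 -0.0475  0.12  ]
 [ 0.5201  0.1076  0.12  ]] [0.61749147 0.0245148  0.12      ]
now [0.6064 0.0193 0.2701] rotvec to vertical [ 0.0006  0.0006 -0.0013] shift [-6.800e-03 -2.775e-01 -1.000e-04] clock 2.075
```

```bash
python3 -m handwheel '[[[-0.002,-0.06,0,0,0,0,0.085],[-0.004,-0.12,0,0,0,0,0.085],[-0.006,-0.18,0,0,0,0,0.085],[-0.006,-0.24,0,0,0,0,0.085],[-0.007,-0.275,0,0,0,0,0.085],[-0.007,-0.277,0,0,0,0,0.085],[-0.007,-0.277,0,0,0,0,0.085]]]'; python3 - <<'E'
from h import *
o=manip.get_obs();im=manip.camera('wrist');np.savez('w2.npz',p=o['position'],q=o['ee_rot'],im=im);cv2.imwrite('pics/w2.png',im);print(o['position'],o['joint_pos'])
E
```

```text
clock: 2.95
position: [0.5456, 0.2885, 0.2703]
ee_rot: [0.995, 0.099, 0.0, 0.001]
ft_force: [0.3, -0.3, -0.3]
grip_width: 0.996
[0.54558515 0.28849749 0.27032052] [ 0.01445623  0.39526889 -0.77024628  1.39121696  0.27443948  1.4639332
 -2.11914771]
```

View pics/w2.png

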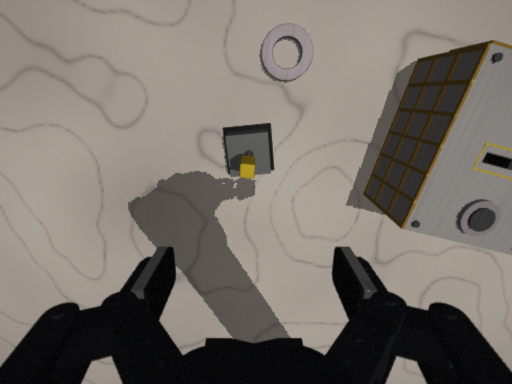

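```bash
python3 - <<'E'
import cv2
t=cv2.imread('pics/w2.png')
cv2.imwrite('pics/w2c.png',cv2.resize(t[115:190,210:290],None,fx=8,fy=8,interpolation=cv2.INTER_CUBIC))
E
```

```text
(no output)
```

View pics/w2c.png

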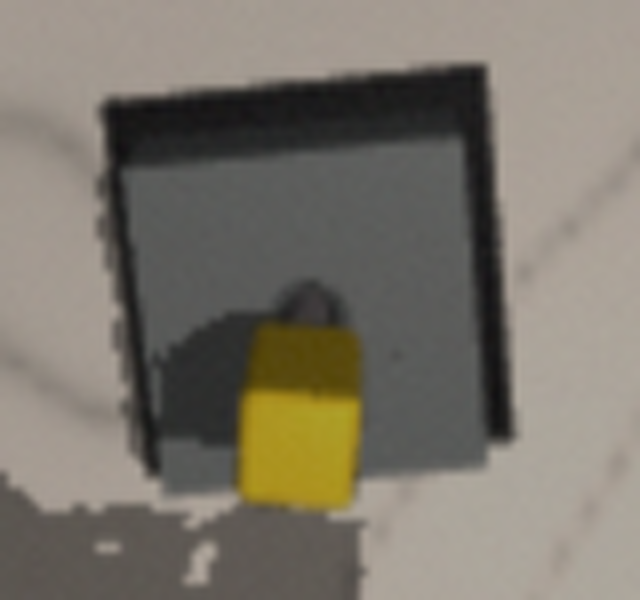

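```bash
python3 - <<'E'
from h import *
d=np.load('w2.npz');W=lambda x,y:(x/8+210-.44,y/8+115-.44)
pl=lambda c,z:plane('wrist',W(*c),z,d['p'],d['q'])
def show(n,C,z):
    P=np.array([pl(c,z) for c in C]);e=P[1]-P[0];print(n,P.mean(0).round(4),'edges',np.linalg.norm(np.roll(P,-1,0)-P,axis=1).round(4),'ang',[round(float(np.arctan2(*(P[(i+1)%4]-P[i])[[1,0]])),3) for i in range(4)])
show('stand',[(120,168),(465,137),(490,465),(163,493)],.045)
show('ptop',[(245,395),(360,400),(355,510),(238,503)],.13)
# hole approx: visible hole front ellipse top edge
print('hole far edge',pl((312,280),.045),'hole left/right',pl((276,310),.045),pl((348,310),.045))
print('handle lower near edge mid',pl((308,325),.085))
X=plane('wrist',W(299,452),.13,d['p'],d['q'])
T=lambda x,y:(x/5+120-0.4,y/5+140-0.4)
S=lambda x,y:(x/4.5+140-0.39,y/4.5+115-0.39)
print(tri([ray('top',T(67,357)),ray('side',S(88,56)),ray('wrist',W(299,452),d['p'],d['q'])]))
print(plane('top',T(67,357),.13),plane('side',S(88,56),.13))
E
```

```text
stand [0.5558 0.2978 0.045 ] edges [0.0565 0.0553 0.0561 0.0553] ang [-1.284, -2.849, 1.858, 0.298]
ptop [0.5554 0.2976 0.13  ] edges [0.0149 0.0149 0.0155 0.0146] ang [-1.417, -2.986, 1.707, 0.12]
hole far edge [0.56241593 0.2986906  0.045     ] hole left/right [0.55629927 0.3036096  0.045     ] [0.55866419 0.29184557 0.045     ]
handle lower near edge mid [0.56301998 0.29875228 0.085     ]
(array([0.55408254, 0.29710803, 0.12787163]), [np.float64(0.0013823184421285371), np.float64(0.0007543047292497982), np.float64(0.0009114121182484663)])
[0.55282263 0.29539684 0.13      ] [0.55359159 0.29556434 0.13      ]
```

```bash
python3 go.py .5545 .297 .094 .145
```

```text
now [0.5458 0.2881 0.2703] rotvec to vertical [ 0.0013 -0.0003  0.0517] shift [ 0.0102 -0.0072  0.1763] clock 3.0
```

```bash
python3 -m handwheel '[[[0.01,-0.007,0.06,0,0,0.052,0.085],[0.01,-0.007,0.11,0,0,0.052,0.085],[0.01,-0.007,0.15,0,0,0.052,0.06],[0.01,-0.007,0.175,0,0,0.052,0.04],[0.01,-0.007,0.176,0,0,0.052,0.035],[0.01,-0.007,0.176,0,0,0.052,0.03]]]' 40; python3 - <<'E'
from h import *
o=manip.get_obs();im=manip.camera('wrist');np.savez('w3.npz',p=o['position'],q=o['ee_rot'],im=im);cv2.imwrite('pics/w3.png',im);print(o['position'],o['joint_pos'])
E
```

```text
clock: 3.75
position: [0.5543, 0.2987, 0.0956]
ee_rot: [0.997, 0.073, 0.001, -0.0]
ft_force: [0.5, 0.2, -0.3]
grip_width: 0.352
[0.55427187 0.29865579 0.09557992] [-0.03300618  0.54825243 -0.71147203  1.57300428  0.38073152  1.16171761
 -2.24928982]
```

View pics/w3.png

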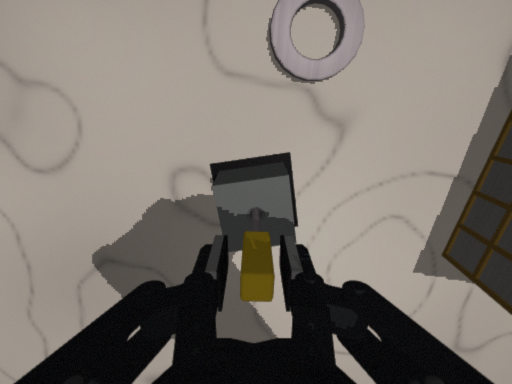

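```bash
python3 -m handwheel '[[[0,0,0,0,0,0,0.018],[0,0,0,0,0,0,0.012],[0,0,0,0,0,0,0.012],[0,0,0,0,0,0,0.012],[0,0,0,0,0,0,0.012]]]' 40; python3 - <<'E'
from h import *
o=manip.get_obs();im=manip.camera('wrist');np.savez('w4.npz',p=o['position'],q=o['ee_rot'],im=im);cv2.imwrite('pics/w4.png',im);print(o['position'],o['ft_force'],o['torque'])
r=R.from_quat(o['ee_rot'])
for z in [-.0187,-.0365]: print(proj('wrist',o['position']+r.apply([0,0,z]),o['position'],o['ee_rot']))
E
```

```text
clock: 4.42
position: [0.5538, 0.2999, 0.0955]
ee_rot: [0.997, 0.074, 0.001, -0.0]
ft_force: [-1.6, -0.9, 6.2]
grip_width: 0.178
[0.55378928 0.29985939 0.09550597] [-1.5865274  -0.86016828  6.22313372] [-0.0037396   0.14047699 -0.01142162]
[254.10202629 270.33923704]
[254.14278248 293.22988134]
```

View pics/w4.png

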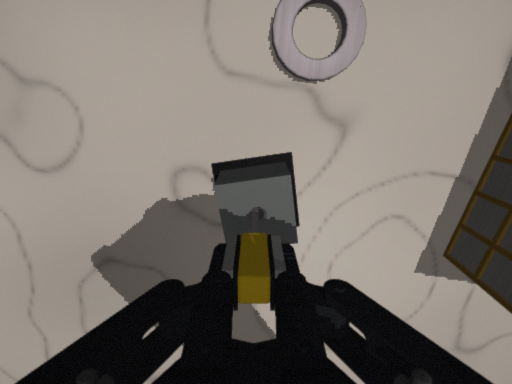

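```bash
python3 -m handwheel '[[[0,0,-0.02,0,0,0,0.012],[0,0,-0.05,0,0,0,0.012],[0,0,-0.09,0,0,0,0.012],[0,0,-0.14,0,0,0,0.012],[0,0,-0.155,0,0,0,0.012],[0,0,-0.155,0,0,0,0.012]]]'; python3 - <<'E'
from h import *
o=manip.get_obs();im=manip.camera('wrist');np.savez('w5.npz',p=o['position'],q=o['ee_rot'],im=im);cv2.imwrite('pics/w5.png',im);print(o['position'],o['ft_force'],o['torque'])
t=manip.camera('top');s=manip.camera('side')
cv2.imwrite('pics/t5.png',t);cv2.imwrite('pics/s5.png',s)
r=R.from_quat(o['ee_rot'])
for n in ['top','side','wrist']:
  print(n,[proj(n,o['position']+r.apply([0,0,z]),o['position'],o['ee_rot']).round(1).tolist() for z in [-.0345,.0105,.0905]])
E
python3 go.py .615 .0247 .25 .05
```

```text
clock: 5.22
position: [0.5534, 0.2997, 0.2506]
ee_rot: [0.997, 0.074, 0.001, -0.0]
ft_force: [0.1, -0.2, -0.7]
grip_width: 0.179
[0.55342293 0.2996542  0.25064243] [ 0.09168901 -0.24481714 -0.67881038] [-0.01649523 -0.00565674 -0.01394459]
top [[105.4, 203.8], [114.0, 206.1], [127.0, 209.6]]
side [[147.2, 73.1], [150.7, 89.8], [156.4, 116.8]]
wrist [[254.1, 290.4], [254.1, 242.4], [254.0, 197.7]]
now [0.5527 0.2988 0.2477] rotvec to vertical [0.0011 0.0022 0.0978] shift [ 0.0212  0.2803 -0.0021] clock 5.375
```

View pics/w5.png

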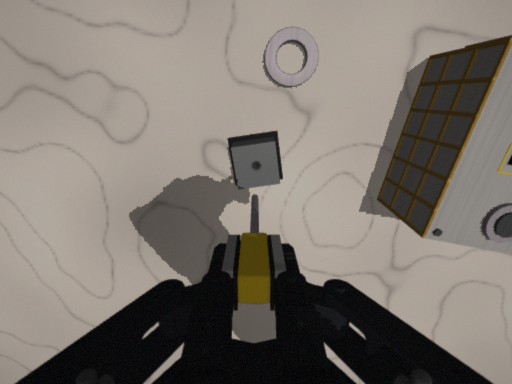

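View pics/s5.png

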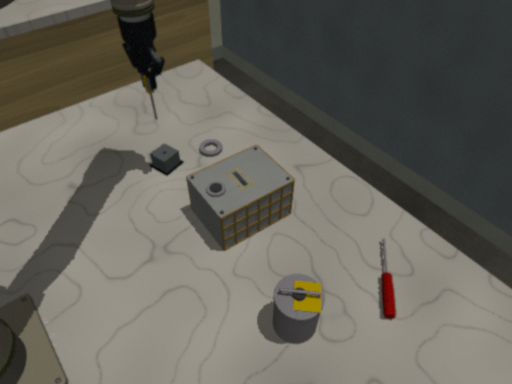

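```bash
python3 - <<'E'
from h import *
d=np.load('w5.npz');im=d['im']
g=im[155:176,246:268].max(2);print(g.min(),np.median(g))
m=(g<60).astype(np.uint8);n,l,s,c=cv2.connectedComponentsWithStats(m);print(s[1:],c[1:]+[246,155])
i=1+np.argmax(s[1:,4]);hc=c[i]+[246,155]
print('hole',plane('wrist',hc,.045,d['p'],d['q']))
# tip
cv2.imwrite('pics/w5c.png',cv2.resize(im[150:250,220:290],None,fx=6,fy=6,interpolation=cv2.INTER_CUBIC))
for nm in 'ts':
  q=cv2.imread(f'pics/{nm}5.png'); 
  q=q[60:180,110:190] if nm=='s' else q[190:240,90:170]
  cv2.imwrite(f'pics/{nm}5c.png',cv2.resize(q,None,fx=5,fy=5,interpolation=cv2.INTER_CUBIC))
E
```

```text
34 94.0
[[ 6  6  9  8 47]] [[255.95744681 164.93617021]]
hole [0.55641114 0.2975441  0.045     ]
```

View pics/w5c.png

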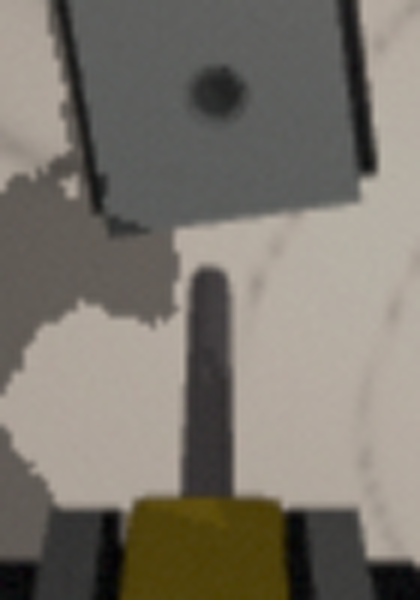

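View pics/s5c.png

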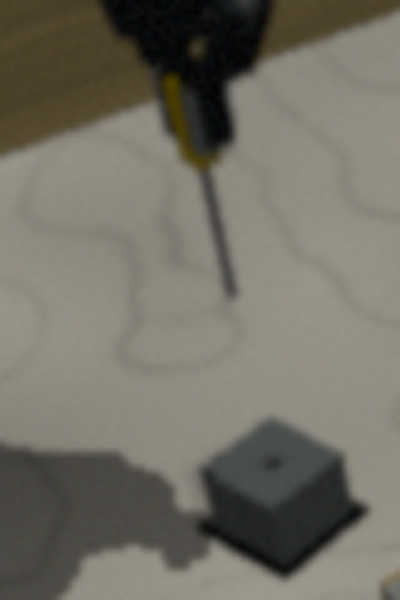

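View pics/t5c.png

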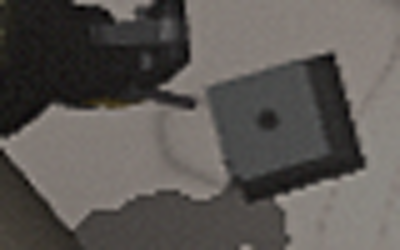

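```bash
python3 - <<'E'
from h import *
d=np.load('w5.npz');p,q=d['p'],d['q'];r=R.from_quat(q)
S=(233/5+110-.4,295/5+60-.4);T=(192/5+90-.4,102/5+190-.4);W=(209/6+220-.4,278/6+150-.4)
rs=[ray('top',T),ray('side',S),ray('wrist',W,p,q)]
for k in ([0,1],[0,1,2]):
    x,e=tri([rs[i] for i in k]);print(x.round(4),np.round(e,4),'tool',r.inv().apply(x-p).round(4))
o,dd=rs[2]; t=r.inv().apply(o-p),r.inv().apply(dd); s=(.0905-t[0][2])/t[1][2];print('wrist tip tool',t[0]+s*t[1])
# hole fixed cams
S=(271/5+110-.4,462/5+60-.4);T=(267/5+90-.4,120/5+190-.4)
print('hole',plane('side',S,.045),plane('top',T,.045),'seated tcp .5538 .2999')
E
```

```text
[0.5524 0.2991 0.1556] [0.0006 0.0006] tool [-0.0013  0.0005  0.095 ]
[0.5528 0.2995 0.1549] [0.0004 0.0009 0.0006] tool [-0.0008  0.0002  0.0958]
wrist tip tool [0.00172102 0.00040828 0.0905    ]
hole [0.55186313 0.29511849 0.045     ] [0.55352047 0.2968564  0.045     ] seated tcp .5538 .2999
```

```bash
python3 go.py .615 .0247 .235 -.05
```

```text
now [0.5527 0.2988 0.2477] rotvec to vertical [0.0012 0.0021 0.1978] shift [0.0212 0.2803 0.0129] clock 5.375
```

```bash
python3 -m handwheel '[[[0.004,0.055,0,0,0,0.05,0.012],[0.009,0.115,0,0,0,0.1,0.012],[0.014,0.175,0,0,0,0.15,0.012],[0.018,0.23,0,0,0.002,0.198,0.012],[0.021,0.265,0,0,0.002,0.198,0.012],[0.021,0.28,0.008,0,0.002,0.198,0.012],[0.021,0.28,0.013,0,0.002,0.198,0.012],[0.021,0.28,0.013,0,0.002,0.198,0.012]]]'; python3 - <<'E'
from h import *
o=manip.get_obs();im=manip.camera('wrist');np.savez('w6.npz',p=o['position'],q=o['ee_rot'],im=im);cv2.imwrite('pics/w6.png',im);print(o['position'],o['ft_force'],o['torque'])
t=manip.camera('top');s=manip.camera('side')
cv2.imwrite('pics/t6.png',t);cv2.imwrite('pics/s6.png',s)
o=manip.get_obs();print(o['position'],o['joint_pos'])
cv2.imwrite('pics/w6c.png',cv2.resize(im[130:260,180:320],None,fx=4.5,fy=4.5,interpolation=cv2.INTER_CUBIC))
cv2.imwrite('pics/s6c.png',cv2.resize(s[120:240,170:300],None,fx=5,fy=5,interpolation=cv2.INTER_CUBIC))
cv2.imwrite('pics/t6c.png',cv2.resize(t[150:230,200:290],None,fx=6,fy=6,interpolation=cv2.INTER_CUBIC))
E
```

```text
clock: 6.38
position: [0.6144, 0.0279, 0.2354]
ee_rot: [1.0, -0.024, 0.0, -0.0]
ft_force: [-0.2, 0.2, -0.4]
grip_width: 0.183
[0.61444053 0.027853   0.23538058] [-0.20152562  0.24315529 -0.40439667] [ 0.04682831  0.01605576 -0.03770143]
[0.6150427  0.0273028  0.23650545] [ 0.36911518  0.37445023 -0.63304404  1.45536048  0.22219277  1.38170277
 -1.89056019]
```

View pics/w6c.png

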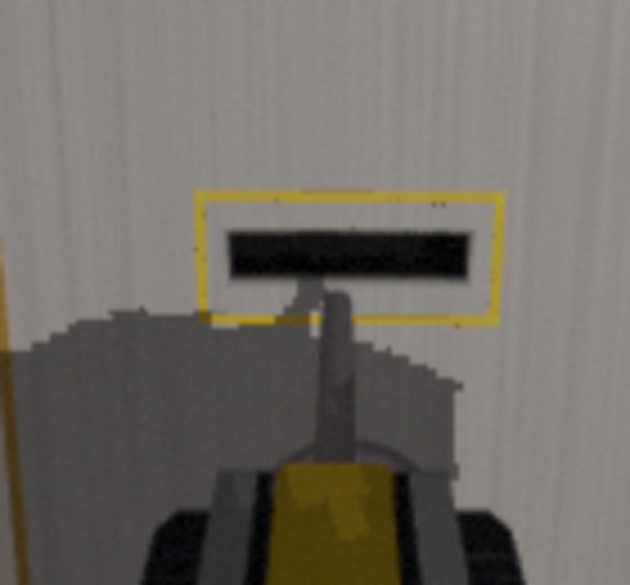

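View pics/s6c.png

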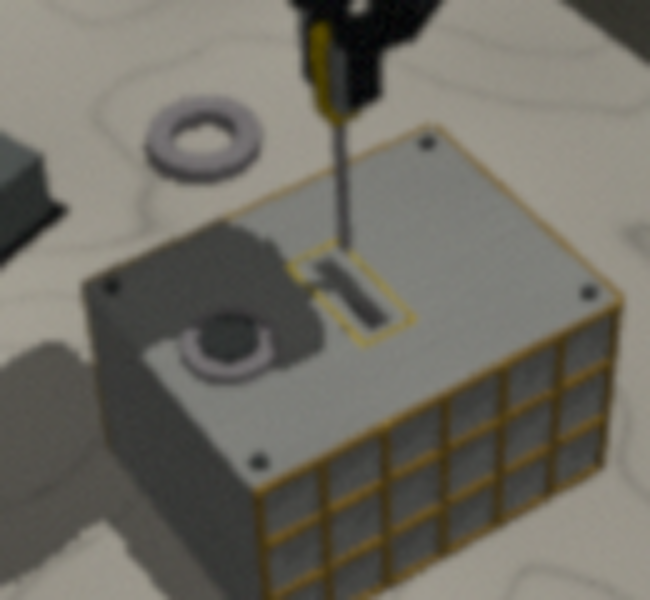

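View pics/t6c.png

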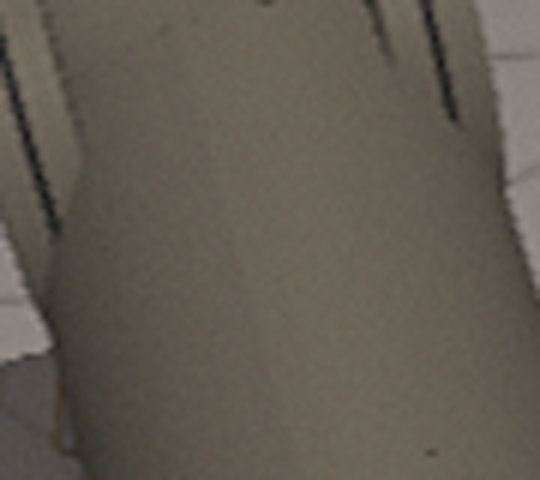

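```bash
python3 - <<'E'
from h import *
d=np.load('w6.npz');p,q=d['p'],d['q'];r=R.from_quat(q)
W=lambda x,y:(x/4.5+180-.39,y/4.5+130-.39)
S=lambda x,y:(x/5+170-.4,y/5+120-.4)
x,e=tri([ray('side',S(344,247)),ray('wrist',W(338,299),p,q)]);print('tip',x.round(4),np.round(e,4),'tool',r.inv().apply(x-p).round(4))
a=np.mean([plane('wrist',W(*c),.12,p,q) for c in [(229,232),(467,235),(467,277),(230,276)]],0)
a2=np.mean([plane('wrist',W(*c),.12,p,q) for c in [(197,193),(501,196),(496,321),(203,318)]],0)
b=np.mean([plane('side',S(*c),.12) for c in [(313,282),(330,261),(387,320),(368,328)]],0)
b2=np.mean([plane('side',S(*c),.12) for c in [(337,241),(413,319),(366,346),(289,266)]],0)
print('slot wrist',a,a2,'side',b,b2)
for zt in (.0905,.093,.0955):
  o,dd=ray('wrist',W(338,299),p,q);t=r.inv().apply(o-p),r.inv().apply(dd); s=(zt-t[0][2])/t[1][2];xw=p+r.apply(t[0]+s*t[1])
  xs=plane('side',S(344,247),p[2]-zt);print(zt,'tip wrist',xw,'side',xs)
E
```

```text
tip [0.6149 0.0284 0.1439] [0.001 0.001] tool [ 0.0004 -0.0005  0.0914]
slot wrist [0.61690268 0.02532997 0.12      ] [0.61622563 0.02513851 0.12      ] side [0.61064359 0.02124158 0.12      ] [0.61323691 0.02356862 0.12      ]
0.0905 tip wrist [0.61592978 0.02763978 0.14488093] side [0.61378071 0.02854573 0.14488058]
0.093 tip wrist [0.61502515 0.02767581 0.14238059] side [0.61529659 0.03069013 0.14238058]
0.0955 tip wrist [0.61412053 0.02771185 0.13988025] side [0.61681247 0.03283453 0.13988058]
```

```bash
python3 go.py .6155 .0245 .216 -.05;  python3 -m handwheel '[[[0,0.0035,0.008,0,0,0,0.012],[0,0.0035,0.018,0,0,0,0.012],[0,0.0035,0.019,0,0,0,0.012]]]'; python3 - <<'E'
from h import *
o=manip.get_obs();im=manip.camera('wrist');np.savez('w7.npz',p=o['position'],q=o['ee_rot'],im=im);print(o['position'],o['ft_force'],o['torque'])
s=manip.camera('side');o=manip.get_obs();print(o['position'])
a=cv2.resize(im[130:210,180:320],None,fx=4.5,fy=4.5,interpolation=cv2.INTER_CUBIC)
b=cv2.resize(s[160:195,215:265],None,fx=12,fy=12,interpolation=cv2.INTER_CUBIC)[:,:600]
cv2.imwrite('pics/w7c.png',a);cv2.imwrite('pics/s7c.png',b)
E
```

```text
now [0.615  0.0273 0.2365] rotvec to vertical [-0.0006 -0.0022  0.0022] shift [0.0005 0.0028 0.0205] clock 6.525
clock: 6.9
position: [0.6145, 0.0218, 0.216]
ee_rot: [1.0, -0.025, 0.0, 0.0]
ft_force: [0.4, -1.1, -1.1]
grip_width: 0.181
[0.61452435 0.02183427 0.21601376] [ 0.356914   -1.10257356 -1.13985123] [-0.04064271 -0.02337191  0.04989391]
[0.61494904 0.0220448  0.2169968 ]
```

View pics/w7c.png

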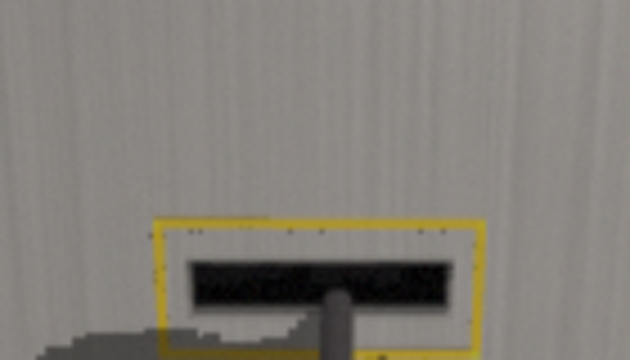

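View pics/s7c.png

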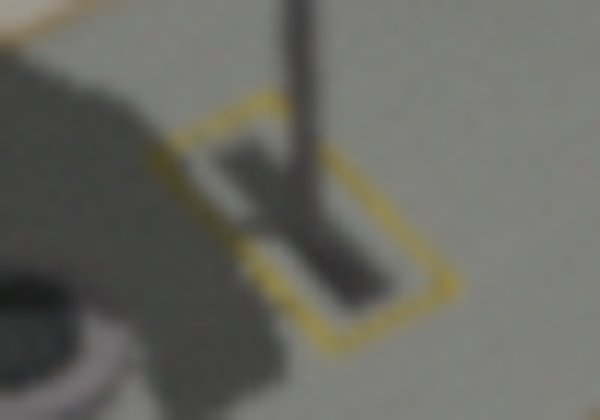

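```bash
python3 -m handwheel '[[[0.0,-0.002,0.004,0,0,0,0.012],[0,-0.0025,0.007,0,0,0,0.012]]]';python3 -m handwheel '[[[0,0,0.002,0,0,0,0.012],[0,0,0.003,0,0,0,0.012],[0,0,0.003,0,0,0,0.012]]]'
```

```text
clock: 7.25
position: [0.6152, 0.0248, 0.2102]
ee_rot: [1.0, -0.025, 0.001, -0.0]
ft_force: [0.6, -0.4, -0.2]
grip_width: 0.18
clock: 7.62
position: [0.6152, 0.0245, 0.2073]
ee_rot: [1.0, -0.025, 0.001, -0.0]
ft_force: [-0.3, 0.2, -0.1]
grip_width: 0.178
```

```bash
python3 -m handwheel '[[[0,0,0.003,0,0,0,0.012],[0,0,0.006,0,0,0,0.012],[0,0,0.008,0,0,0,0.012],[0,0,0.008,0,0,0,0.012]]]';python3 -m handwheel '[[[0,0,0.004,0,0,0,0.012],[0,0,0.008,0,0,0,0.012],[0,0,0.012,0,0,0,0.012],[0,0,0.012,0,0,0,0.012]]]'
python3 - <<'E'
from h import *
im=manip.camera('wrist');s=manip.camera('side');o=manip.get_obs();print(o['position'])
a=cv2.resize(im[130:230,180:320],None,fx=4.5,fy=4.5,interpolation=cv2.INTER_CUBIC)
b=cv2.resize(s[160:195,215:265],None,fx=12,fy=12,interpolation=cv2.INTER_CUBIC)[:,:600]
cv2.imwrite('pics/w8c.png',a);cv2.imwrite('pics/s8c.png',b)
E
```

```text
clock: 8.12
position: [0.6152, 0.0245, 0.1991]
ee_rot: [1.0, -0.025, 0.001, -0.0]
ft_force: [0.7, 0.3, -0.0]
grip_width: 0.179
clock: 8.62
position: [0.615, 0.0244, 0.1868]
ee_rot: [1.0, -0.025, 0.001, -0.0]
ft_force: [-0.5, 0.2, -0.4]
grip_width: 0.18
[0.61527127 0.0244768  0.18730671]
```

View pics/w8c.png

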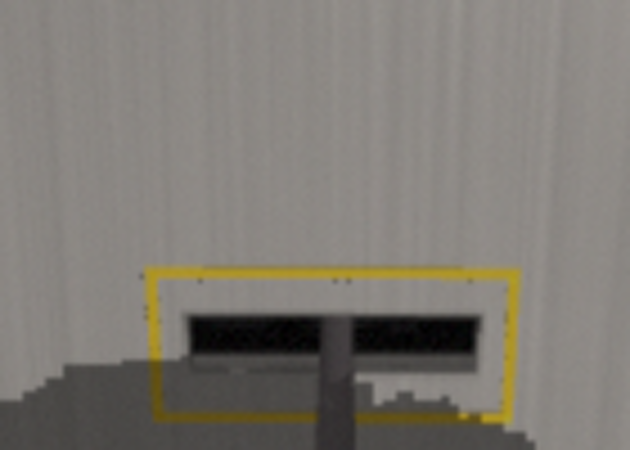

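View pics/s8c.png

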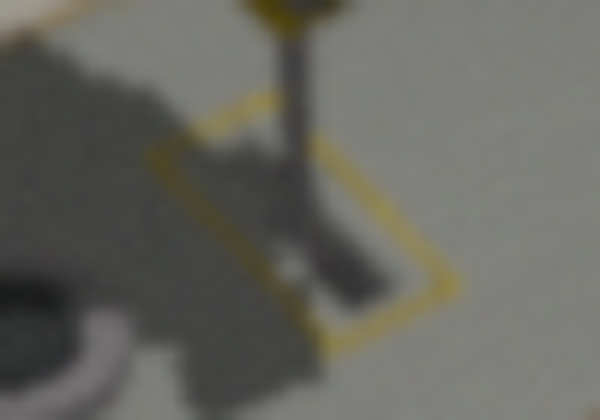

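```bash
python3 -m handwheel '[[[0,0,0.005,0,0,0,0.012],[0,0,0.01,0,0,0,0.012],[0,0,0.015,0,0,0,0.012],[0,0,0.018,0,0,0,0.012],[0,0,0.018,0,0,0,0.012]]]';python3 -m handwheel '[[[0,0,0.001,0,0,0,0.012],[0,0,0.002,0,0,0,0.012],[0,0,0.003,0,0,0,0.012]]]'
```

```text
clock: 9.35
position: [0.6152, 0.0245, 0.169]
ee_rot: [1.0, -0.025, 0.001, -0.0]
ft_force: [-0.0, 0.4, 0.5]
grip_width: 0.18
clock: 9.72
position: [0.6153, 0.0245, 0.1663]
ee_rot: [1.0, -0.025, 0.001, -0.0]
ft_force: [0.2, -0.2, -0.3]
grip_width: 0.183
```

```bash
python3 -m handwheel '[[[0,0,0.0008,0,0,0,0.012],[0,0,0.0015,0,0,0,0.012]]]';python3 -m handwheel '[[[0,0,0.0005,0,0,0,0.012],[0,0,0.001,0,0,0,0.012]]]'
```

```text
clock: 9.98
position: [0.6156, 0.0246, 0.1653]
ee_rot: [1.0, -0.025, 0.001, -0.0]
ft_force: [-0.3, -0.5, 5.6]
grip_width: 0.18
clock: 10.22
position: [0.6158, 0.0246, 0.1649]
ee_rot: [1.0, -0.025, 0.002, 0.0]
ft_force: [-1.9, -1.4, 9.8]
grip_width: 0.18
```

```bash
python3 -m handwheel '[[[0,0,-0.0012,0,0,0,0.012],[0,-0.001,-0.0012,0,0,0,0.012],[0,-0.002,-0.0012,0,0,0,0.012],[0,-0.003,-0.0012,0,0,0,0.012],[0,-0.003,-0.0012,0,0,0,0.012]]]';for i in 1 ; do python3 -m handwheel '[[[0,-0.001,0,0,0,0,0.012],[0,-0.002,0,0,0,0,0.012],[0,-0.003,0,0,0,0,0.012],[0,-0.003,0,0,0,0,0.012]]]'; done
```

```text
clock: 10.85
position: [0.6158, 0.0268, 0.1654]
ee_rot: [1.0, -0.025, 0.001, 0.0]
ft_force: [-0.5, -2.7, 6.0]
grip_width: 0.181
clock: 11.35
position: [0.6161, 0.0298, 0.1655]
ee_rot: [1.0, -0.025, 0.002, 0.0]
ft_force: [0.5, -2.6, 6.1]
grip_width: 0.18
```

```bash
python3 -m handwheel '[[[0,-0.001,0,0,0,0,0.012],[0,-0.002,0,0,0,0,0.012],[0,-0.003,0,0,0,0,0.012],[0,-0.003,0,0,0,0,0.012]]]'; python3 -m handwheel '[[[0,-0.001,0,0,0,0,0.012],[0,-0.002,0,0,0,0,0.012],[0,-0.003,0,0,0,0,0.012],[0,-0.003,0,0,0,0,0.012]]]'
```

```text
clock: 11.85
position: [0.6163, 0.0328, 0.1655]
ee_rot: [1.0, -0.025, 0.002, 0.0]
ft_force: [-0.7, -3.8, 5.7]
grip_width: 0.182
clock: 12.35
position: [0.6164, 0.0358, 0.1655]
ee_rot: [1.0, -0.025, 0.002, 0.0]
ft_force: [0.0, -3.0, 5.1]
grip_width: 0.18
```

```bash
python3 -m handwheel '[[[0,-0.001,0,0,0,0,0.012],[0,-0.002,0,0,0,0,0.012],[0,-0.003,0,0,0,0,0.012],[0,-0.003,0,0,0,0,0.012]]]'; python3 -m handwheel '[[[0,-0.001,0,0,0,0,0.012],[0,-0.002,0,0,0,0,0.012],[0,-0.003,0,0,0,0,0.012],[0,-0.003,0,0,0,0,0.012]]]'
```

```text
clock: 12.85
position: [0.6166, 0.0387, 0.1655]
ee_rot: [1.0, -0.025, 0.002, 0.0]
ft_force: [-0.7, -3.4, 6.0]
grip_width: 0.182
clock: 13.35
position: [0.6167, 0.0418, 0.1655]
ee_rot: [1.0, -0.025, 0.002, 0.0]
ft_force: [0.4, -2.7, 5.9]
grip_width: 0.179
```

```bash
python3 -m handwheel '[[[0,-0.001,0,0,0,0,0.012],[0,-0.002,0,0,0,0,0.012],[0,-0.0025,0,0,0,0,0.012],[0,-0.0025,0,0,0,0,0.012]]]'
```

```text
clock: 13.85
position: [0.6169, 0.0441, 0.1655]
ee_rot: [1.0, -0.025, 0.002, 0.001]
ft_force: [-0.7, -3.2, 5.5]
grip_width: 0.18
```

```bash
python3 -m handwheel '[[[0,0,-0.004,0,0,0,0.012],[0,0.008,-0.004,0,0,0,0.012],[0,0.016,-0.004,0,0,0,0.012],[0,0.0195,-0.003,0,0,0,0.012],[0,0.0195,0,0,0,0,0.012],[0,0.0205,0,0,0,0,0.012],[0,0.0215,0,0,0,0,0.012],[0,0.0215,0,0,0,0,0.012]]]'; python3 -m handwheel '[[[0,0.001,0,0,0,0,0.012],[0,0.002,0,0,0,0,0.012],[0,0.003,0,0,0,0,0.012],[0,0.003,0,0,0,0,0.012]]]'
```

```text
clock: 14.85
position: [0.6154, 0.0242, 0.1653]
ee_rot: [1.0, -0.025, 0.001, -0.0]
ft_force: [-0.3, 2.0, 3.5]
grip_width: 0.181
clock: 15.35
position: [0.6149, 0.02, 0.1646]
ee_rot: [1.0, -0.025, 0.001, 0.0]
ft_force: [-0.1, -0.6, -0.5]
grip_width: 0.177
```

```bash
python3 -m handwheel '[[[0,0.0007,0,0,0,0,0.012],[0,0.0007,0.001,0,0,0,0.012],[0,0.0007,0.002,0,0,0,0.012]]]'; python3 -m handwheel '[[[0,0.0,0.001,0,0,0,0.012],[0,0.0,0.002,0,0,0,0.012]]]'
```

```text
clock: 15.72
position: [0.6151, 0.0198, 0.1629]
ee_rot: [1.0, -0.025, 0.001, -0.0]
ft_force: [0.6, 0.6, -0.6]
grip_width: 0.179
clock: 15.98
position: [0.6151, 0.0198, 0.1609]
ee_rot: [1.0, -0.025, 0.001, -0.0]
ft_force: [0.1, 0.0, -1.1]
grip_width: 0.182
```

```bash
python3 -m handwheel '[[[0,0,0.001,0,0,0,0.012],[0,0.0,0.002,0,0,0,0.012],[0,0.0,0.003,0,0,0,0.012]]]'; python3 -m handwheel '[[[0,0.0,0.001,0,0,0,0.012],[0,0.0,0.002,0,0,0,0.012]]]'
```

```text
clock: 16.35
position: [0.6154, 0.0199, 0.1589]
ee_rot: [1.0, -0.025, 0.001, 0.0]
ft_force: [-1.3, -0.5, 7.2]
grip_width: 0.182
clock: 16.6
position: [0.6155, 0.0199, 0.157]
ee_rot: [1.0, -0.025, 0.002, 0.0]
ft_force: [-2.1, -0.5, 8.5]
grip_width: 0.18
```

```bash
python3 -m handwheel '[[[0,0,0.001,0,0,0,0.012],[0,0.0,0.002,0,0,0,0.012],[0,0.0,0.003,0,0,0,0.012],[0,0.0,0.003,0,0,0,0.012]]]'; python3 - <<'E'
from h import *
t=manip.camera('top');s=manip.camera('side');o=manip.get_obs();print(o['position'],o['ft_force'])
cv2.imwrite('pics/t9.png',t);cv2.imwrite('pics/s9.png',s)
E
```

```text
clock: 17.1
position: [0.6154, 0.0199, 0.154]
ee_rot: [1.0, -0.025, 0.002, 0.0]
ft_force: [-2.7, 0.4, 8.9]
grip_width: 0.181
[0.61544377 0.01984858 0.15408764] [-2.63372277 -0.2251402   7.52633994]
```

View pics/t9.png

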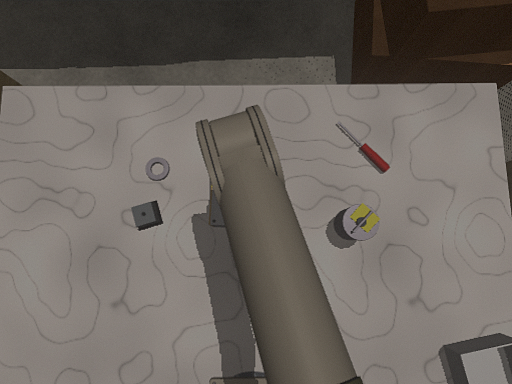

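View pics/s9.png

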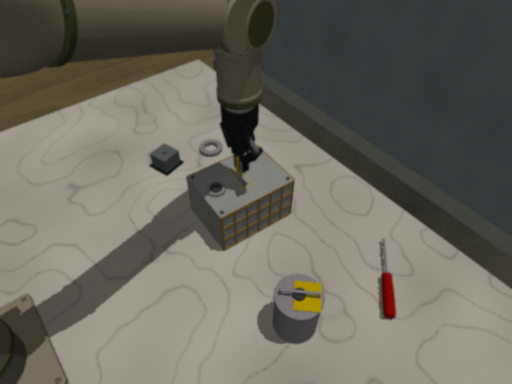

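```bash
python3 -m handwheel '[[[0,0,0.001,0,0,0,0.012],[0,0.0,0.0015,0,0,0,0.012],[0,0.0,0.0015,0,0,0,0.012],[0,0.0,0.0015,0,0,0,0.012]]]'; python3 - <<'E'
from h import *
t=manip.camera('wrist');o=manip.get_obs();print(o['position'],o['ft_force'])
cv2.imwrite('pics/w9.png',t)
X=np.array([.717+.035,.018,.033]);print([proj(n,X+np.array([0,dy,dz]),o['position'],o['ee_rot']).round(0).tolist() for n in ('wrist','top','side') for dy,dz in ((-.053,.023),(.053,.023))])
E
```

```text
clock: 17.7
position: [0.6155, 0.0199, 0.1527]
ee_rot: [1.0, -0.025, 0.002, 0.0]
ft_force: [-2.5, -0.4, 9.0]
grip_width: 0.183
[0.6155054  0.01991293 0.15274057] [-2.55132325 -1.19316995  8.52468683]
[[319.0, 22.0], [179.0, 29.0], [263.0, 142.0], [225.0, 142.0], [299.0, 185.0], [272.0, 163.0]]
```

View pics/w9.png

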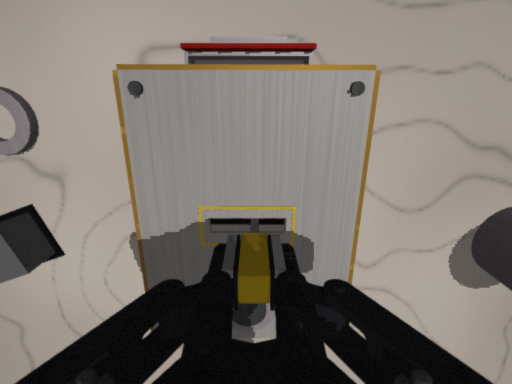

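```bash
python3 -m handwheel '[[[0,0,0,0,0,0,0.012],[0,0,0,0,0,0,0.012],[0,0,0,0,0,0,0.012],[0,0,0,0,0,0,0.012],[0,0,0,0,0,0,0.012],[0,0,0,0,0,0,0.012],[0,0,0,0,0,0,0.012],[0,0,0,0,0,0,0.012]]]'; python3 -m handwheel '[[[0,0,0,0,0,0,0.012],[0,0,0,0,0,0,0.012],[0,0,0,0,0,0,0.012],[0,0,0,0,0,0,0.012],[0,0,0,0,0,0,0.012],[0,0,0,0,0,0,0.012],[0,0,0,0,0,0,0.012],[0,0,0,0,0,0,0.012]]]'; python3 - <<'E'
from h import *
def red(t):
  h=cv2.cvtColor(t,cv2.COLOR_BGR2HSV);m=((h[...,0]<8)|(h[...,0]>172))&(h[...,1]>150)&(h[...,2]>60);m[150:]=0
  a=np.argwhere(m);return a.min(0),a.max(0),len(a)
print(red(cv2.imread('pics/w9.png')))
t=manip.camera('wrist');o=manip.get_obs();print(o['position'],o['ft_force'])
cv2.imwrite('pics/w10.png',t);print(red(t))
E
```

```text
clock: 18.75
position: [0.6155, 0.0199, 0.1527]
ee_rot: [1.0, -0.025, 0.002, 0.0]
ft_force: [-3.0, 0.2, 8.2]
grip_width: 0.181
clock: 19.75
position: [0.6155, 0.0199, 0.1527]
ee_rot: [1.0, -0.025, 0.002, 0.0]
ft_force: [-2.5, -1.4, 7.7]
grip_width: 0.182
(array([ 43, 181]), array([ 48, 315]), 680)
[0.61547571 0.01990163 0.15270944] [-3.1913885  -1.51967387  9.18526905]
(array([ 28, 180]), array([ 33, 316]), 710)
```

View pics/w10.png

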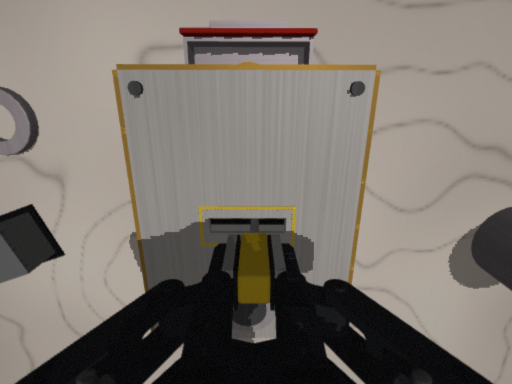

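```bash
python3 -m handwheel '[[[0,0,0,0,0,0,0.012],[0,0,0,0,0,0,0.012],[0,0,0,0,0,0,0.012],[0,0,0,0,0,0,0.012]]]'; python3 - <<'E'
from h import *
def red(t):
  h=cv2.cvtColor(t,cv2.COLOR_BGR2HSV);m=((h[...,0]<8)|(h[...,0]>172))&(h[...,1]>150)&(h[...,2]>60);m[150:]=0
  a=np.argwhere(m);return a.min(0),a.max(0),len(a)
o=manip.get_obs();t=manip.camera('wrist');print(red(t))
p,q=o['position'],o['ee_rot']
for r in (28,33.5): print(plane('wrist',(248,r),.056,p,q))
print('lid edge',plane('wrist',(248,66),.12,p,q))
E
```

```text
clock: 20.3
position: [0.6155, 0.0199, 0.1527]
ee_rot: [1.0, -0.025, 0.002, 0.0]
ft_force: [-3.0, -0.2, 8.8]
grip_width: 0.184
(array([ 28, 180]), array([ 33, 316]), 705)
[0.7503294  0.01826775 0.056     ]
[0.7466423  0.01847309 0.056     ]
lid edge [0.71783418 0.01880025 0.12      ]
```

```bash
python3 -m handwheel '[[[0,0,-0.004,0,0,0,0.012],[0,0,-0.01,0,0,0,0.012],[0,0,-0.016,0,0,0,0.012],[0,0,-0.02,0,0,0,0.012]]]'; python3 -m handwheel '[[[0,0,-0.01,0,0,0,0.012],[0,0,-0.025,0,0,0,0.012],[0,0,-0.045,0,0,0,0.012],[0,0,-0.065,0,0,0,0.012],[0,0,-0.08,0,0,0,0.012],[0,0,-0.08,0,0,0,0.012]]]'; python3 go.py .5545 .2985 .25 .145
```

```text
clock: 20.85
position: [0.615, 0.0198, 0.1716]
ee_rot: [1.0, -0.025, 0.001, -0.0]
ft_force: [-0.1, -0.1, -0.2]
grip_width: 0.181
clock: 21.6
position: [0.6155, 0.02, 0.253]
ee_rot: [1.0, -0.025, 0.002, -0.0]
ft_force: [-0.7, 0.5, -1.0]
grip_width: 0.18
now [0.6155 0.02   0.253 ] rotvec to vertical [ 0.0002 -0.0044 -0.1952] shift [-0.0749 -0.2751  0.0028] clock 21.6
```

```bash
python3 -m handwheel '[[[-0.015,-0.055,0,0,0,-0.05,0.012],[-0.03,-0.11,0,0,0,-0.1,0.012],[-0.045,-0.165,0,0,0,-0.15,0.012],[-0.06,-0.22,0,0,-0.004,-0.195,0.012],[-0.072,-0.265,0,0,-0.004,-0.195,0.012],[-0.075,-0.275,0.003,0,-0.004,-0.195,0.012],[-0.075,-0.275,0.003,0,-0.004,-0.195,0.012],[-0.075,-0.275,0.003,0,-0.004,-0.195,0.012]]]'; python3 -m handwheel '[[[0,0,0.035,0,0,0,0.012],[0,0,0.06,0,0,0,0.012],[0,0,0.075,0,0,0,0.012],[0,0,0.085,0,0,0,0.012],[0,0,0.09,0,0,0,0.012],[0,0,0.09,0,0,0,0.012]]]'
python3 - <<'E'
from h import *
o=manip.get_obs();im=manip.camera('wrist');np.savez('w11.npz',p=o['position'],q=o['ee_rot'],im=im);print(o['position'],o['ft_force'])
s=manip.camera('side');t=manip.camera('top');o=manip.get_obs();print(o['position'])
cv2.imwrite('pics/w11c.png',cv2.resize(im[130:250,190:310],None,fx=5,fy=5,interpolation=cv2.INTER_CUBIC))
cv2.imwrite('pics/s11c.png',cv2.resize(s[110:180,125:195],None,fx=8,fy=8,interpolation=cv2.INTER_CUBIC))
cv2.imwrite('pics/t11c.png',cv2.resize(t[180:240,100:180],None,fx=8,fy=8,interpolation=cv2.INTER_CUBIC))
cv2.imwrite('pics/t11.png',t)
E
```

```text
clock: 22.6
position: [0.5547, 0.2962, 0.248]
ee_rot: [0.997, 0.071, -0.001, 0.001]
ft_force: [0.4, 0.2, 0.3]
grip_width: 0.182
clock: 23.35
position: [0.5538, 0.2982, 0.1587]
ee_rot: [0.997, 0.072, -0.001, -0.0]
ft_force: [-0.1, 0.9, 0.5]
grip_width: 0.182
[0.55381377 0.29822375 0.15869097] [-0.13826817  0.88082119  0.48800471]
[0.55388767 0.2984592  0.15905652]
```

View pics/w11c.png

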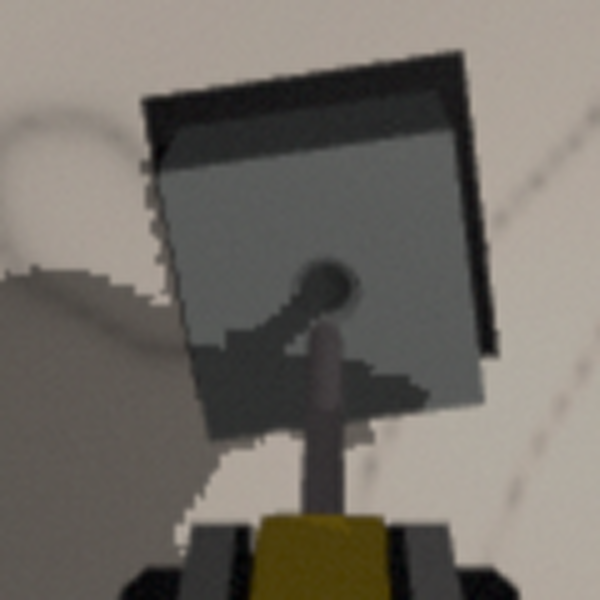

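View pics/s11c.png

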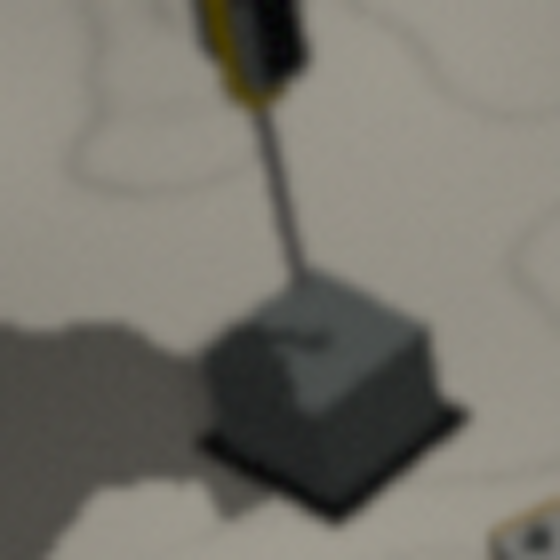

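View pics/t11c.png

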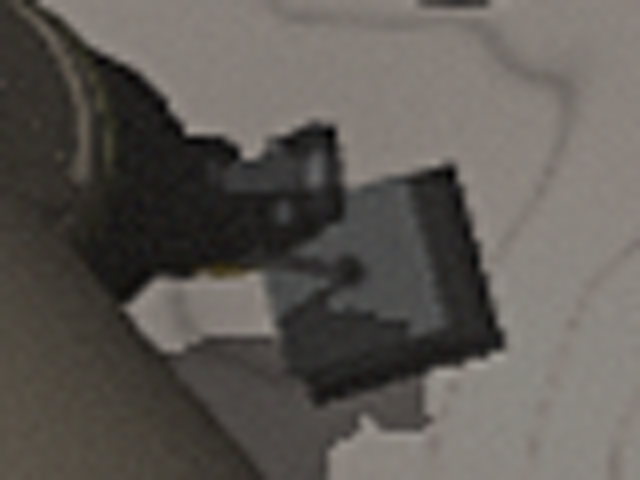

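View pics/t11.png

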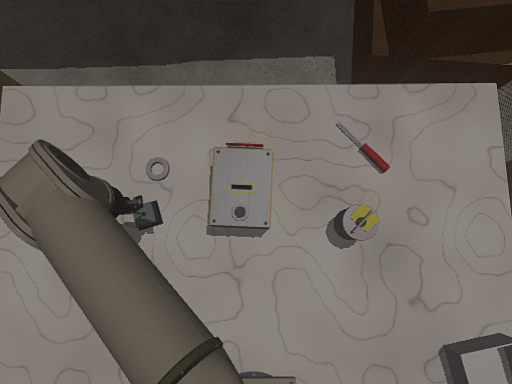

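```bash
python3 - <<'E'
from h import *
d=np.load('w11.npz');p,q=d['p'],d['q'];r=R.from_quat(q)
W=lambda x,y:(x/5+190-.4,y/5+130-.4)
o,dd=ray('wrist',W(326,334),p,q);t=r.inv().apply(o-p),r.inv().apply(dd); s=(.0905-t[0][2])/t[1][2];xw=p+r.apply(t[0]+s*t[1])
h=plane('wrist',W(327,287),.045,p,q)
print('wrist tip tool',t[0]+s*t[1],'tip',xw,'hole',h,'delta',h-xw,'tool delta',r.inv().apply(h-xw))
S=lambda x,y:(x/8+125-.44,y/8+110-.44);T=lambda x,y:(x/8+100-.44,y/8+180-.44)
tip=plane('side',S(299,281),p[2]-.0905);hs=plane('side',S(314,341),.045);ht=plane('top',T(345,270),.045)
print('side tip',tip,'hole',hs,'delta',hs-tip,'top hole',ht)
tt=plane('top',T(293,262),p[2]-.0905)
x,e=tri([ray('side',S(299,281)),ray('wrist',W(326,334),p,q)]);print(x,e,r.inv().apply(x-p))
E
```

```text
wrist tip tool [0.00127909 0.00072843 0.0905    ] tip [0.55504067 0.29768541 0.06818892] hole [0.55627087 0.29759699 0.045     ] delta [ 1.23020215e-03 -8.84206853e-05 -2.31889210e-02] tool delta [0.00124114 0.00026974 0.02318694]
side tip [0.55254847 0.29923117 0.06819097] hole [0.55150352 0.29442017 0.045     ] delta [-0.00104495 -0.004811   -0.02319097] top hole [0.55432717 0.29774811 0.045     ]
[0.55366106 0.29841401 0.06786909] [np.float64(0.001415799735582279), np.float64(0.0014157997355823029)] [ 1.95076775e-05 -1.91473156e-04  9.08220117e-02]
```

```bash
python3 -m handwheel '[[[0.0006,0,0.006,0,0,0,0.012],[0.0006,0,0.012,0,0,0,0.012],[0.0006,0,0.017,0,0,0,0.012],[0.0006,0,0.017,0,0,0,0.012]]]'
python3 - <<'E'
from h import *
o=manip.get_obs();im=manip.camera('wrist');print(o['position'],o['ft_force'])
s=manip.camera('side')
cv2.imwrite('pics/w12c.png',cv2.resize(im[130:250,190:310],None,fx=5,fy=5,interpolation=cv2.INTER_CUBIC))
cv2.imwrite('pics/s12c.png',cv2.resize(s[110:180,125:195],None,fx=8,fy=8,interpolation=cv2.INTER_CUBIC))
E
```

```text
clock: 24.0
position: [0.5539, 0.2981, 0.1407]
ee_rot: [0.997, 0.072, -0.001, 0.0]
ft_force: [0.3, 0.0, 0.7]
grip_width: 0.181
[0.55391766 0.29812594 0.14073741] [0.31278292 0.04605296 0.65089134]
```

View pics/w12c.png

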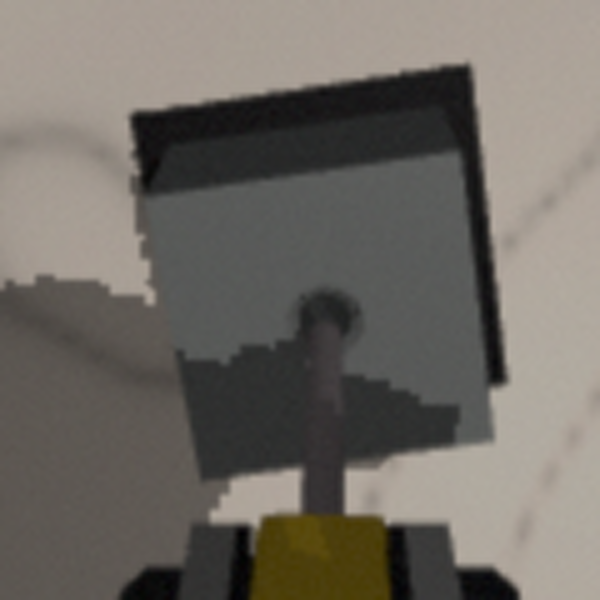

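View pics/s12c.png

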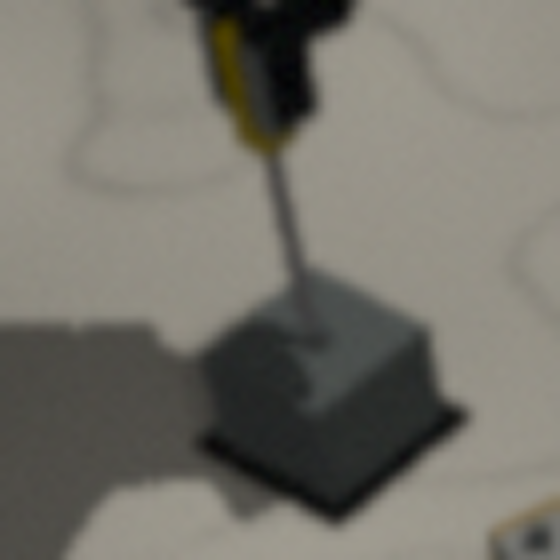

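```bash
python3 -m handwheel '[[[0.0003,0.0006,0.004,0,0,0,0.012],[0.0003,0.0006,0.008,0,0,0,0.012],[0.0003,0.0006,0.01,0,0,0,0.012]]]'; python3 -m handwheel '[[[0,0,0.005,0,0,0,0.012],[0,0,0.01,0,0,0,0.012],[0,0,0.012,0,0,0,0.012]]]'
```

```text
clock: 24.48
position: [0.5544, 0.2976, 0.1309]
ee_rot: [0.997, 0.072, -0.001, 0.0]
ft_force: [0.6, -0.1, -0.7]
grip_width: 0.179
clock: 24.85
position: [0.5543, 0.2976, 0.1188]
ee_rot: [0.997, 0.072, -0.001, 0.0]
ft_force: [0.4, -0.4, -0.6]
grip_width: 0.18
```

Tip is well inside the hole, no contact force. Going down to just above the floor (seated TCP z ≈ 0.0955).

```bash
python3 -m handwheel '[[[0,0,0.006,0,0,0,0.012],[0,0,0.012,0,0,0,0.012],[0,0,0.018,0,0,0,0.012],[0,0,0.021,0,0,0,0.012],[0,0,0.021,0,0,0,0.012]]]'; python3 -m handwheel '[[[0,0,0.0012,0,0,0,0.012],[0,0,0.0022,0,0,0,0.012],[0,0,0.003,0,0,0,0.012]]]'
```

```text
clock: 25.48
position: [0.5544, 0.2977, 0.0981]
ee_rot: [0.997, 0.072, -0.001, 0.0]
ft_force: [-0.8, -0.7, -0.2]
grip_width: 0.183
clock: 25.85
position: [0.5546, 0.2978, 0.0956]
ee_rot: [0.997, 0.072, -0.001, -0.0]
ft_force: [-0.6, -0.9, 4.6]
grip_width: 0.178
```

```bash
python3 -m handwheel '[[[0,0,-0.0005,0,0,0,0.012],[0,0,-0.0005,0,0,0,0.022],[0,0,-0.0005,0,0,0,0.03],[0,0,-0.0005,0,0,0,0.04],[0,0,-0.0005,0,0,0,0.055],[0,0,-0.0005,0,0,0,0.055]]]'
python3 - <<'E'
from h import *
o=manip.get_obs();im=manip.camera('wrist');print(o['position'],o['ft_force'])
cv2.imwrite('pics/w13.png',im)
E
```

```text
clock: 26.6
position: [0.5545, 0.2977, 0.0959]
ee_rot: [0.997, 0.072, -0.001, 0.0]
ft_force: [-0.2, -0.5, -0.5]
grip_width: 0.643
[0.55449225 0.29771999 0.09588623] [-0.19903605 -0.45764667 -0.45382412]
```

View pics/w13.png

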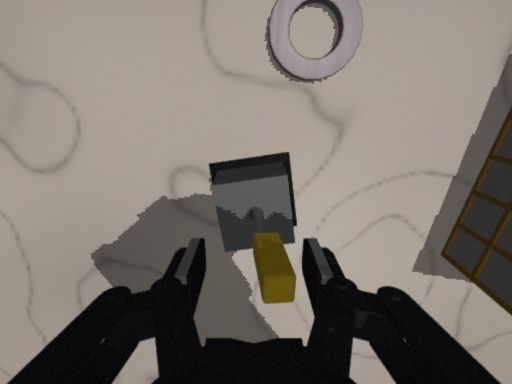

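```bash
python3 -m handwheel '[[[0,0,0,0,0,0,0.08],[0,0,0,0,0,0,0.085],[0,0,0,0,0,0,0.085],[0,0,-0.02,0,0,0,0.085],[0,0,-0.05,0,0,0,0.085],[0,0,-0.09,0,0,0,0.085],[0,0,-0.14,0,0,0,0.085],[0,0,-0.15,0,0,0,0.085]]]'
python3 -m handwheel '[[[-0.03,0.02,-0.02,0,0,0,0.085],[-0.07,0.06,-0.03,0,0,0,0.085],[-0.1,0.1,-0.03,0,0,0,0.085],[-0.13,0.14,-0.03,0,0,0,0.085],[-0.13,0.15,-0.03,0,0,0,0.085],[-0.13,0.15,-0.03,0,0,0,0.085]]]'
python3 - <<'E'
from h import *
for n in ('top','side','wrist'):
    im=manip.camera(n);cv2.imwrite(f'pics/{n}14.png',im)
    if n=='top':cv2.imwrite('pics/t14c.png',cv2.resize(im[130:240,110:280],None,fx=4.5,fy=4.5,interpolation=cv2.INTER_CUBIC))
    if n=='side':cv2.imwrite('pics/s14c.png',cv2.resize(im[115:245,140:300],None,fx=4.5,fy=4.5,interpolation=cv2.INTER_CUBIC))
print(manip.get_obs()['position'],manip.get_obs()['clock'])
E
```

```text
clock: 27.65
position: [0.5557, 0.2991, 0.2513]
ee_rot: [0.997, 0.072, 0.002, -0.001]
ft_force: [-0.1, 0.2, -0.7]
grip_width: 0.995
clock: 28.4
position: [0.4481, 0.1303, 0.2766]
ee_rot: [0.997, 0.072, -0.001, 0.0]
ft_force: [0.1, 0.3, 0.7]
grip_width: 0.992
[0.44794598 0.13198899 0.27612052] 28.55
```

View pics/t14c.png

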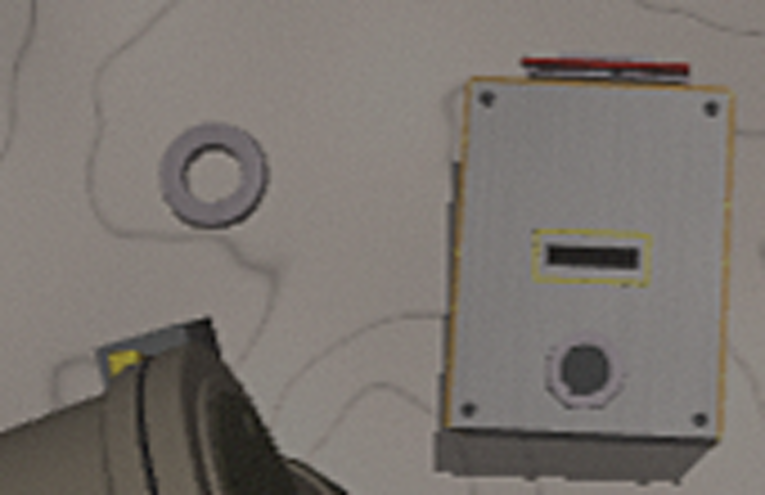

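View pics/s14c.png

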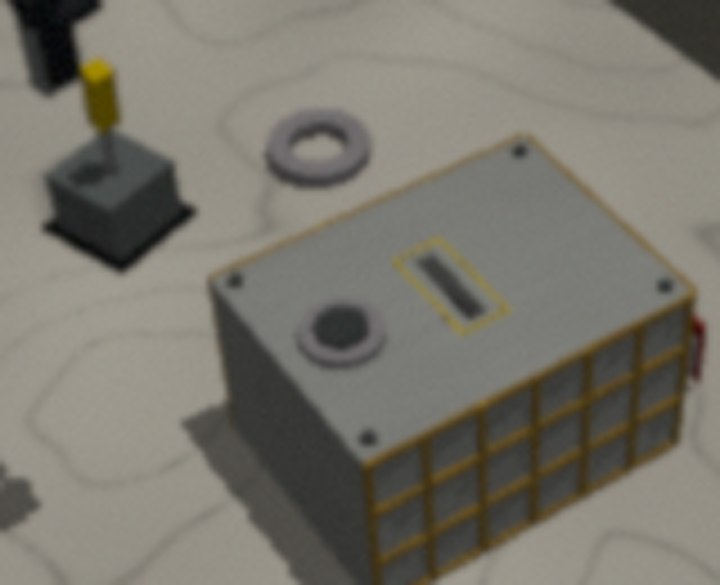

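View pics/top14.png

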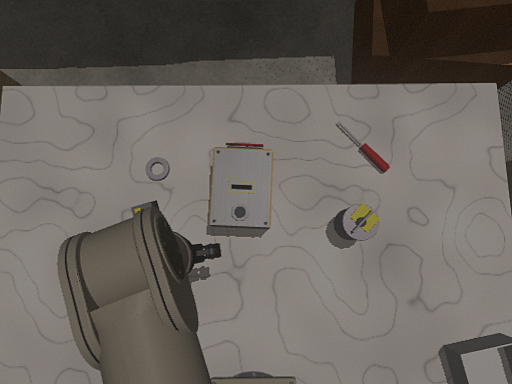

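```bash
python3 - <<'E'
from h import *
T=lambda x,y:(x/4.5+110-0.39,y/4.5+130-0.39)
S=lambda x,y:(x/4.5+140-0.39,y/4.5+115-0.39)
print(tri([ray('top',T(122,360)),ray('side',S(98,67))]))
print('side pixel of pin-top at z=.129', proj('side',np.array([.5555,.290,.129])),S(98,67))
E
```

```text
(array([0.5560034 , 0.28801993, 0.12559082]), [np.float64(0.0007297736301839282), np.float64(0.0007297736301838503)])
side pixel of pin-top at z=.129 [160.91688247 128.12647695] (161.38777777777779, 129.4988888888889)
```

View pics/wrist14.png

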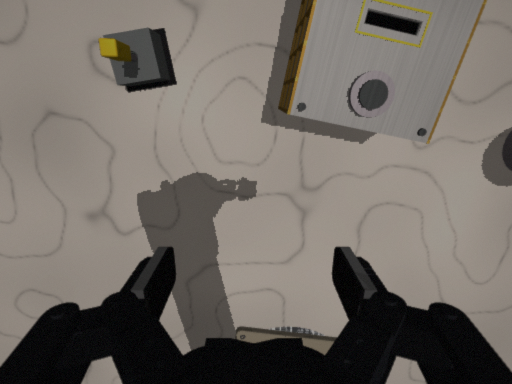

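```bash
python3 -c "
from workcell import manip
print(manip.hand_in(), manip.get_obs()['clock'])"
```

```text
the job is handed in; nothing more can be done
the job is handed in; nothing more can be done
```

The tray is out and the pin is back in its stand. I handed the job in at about 28.6 s of the 72 s allowed, with the arm clear of everything.

- **Finding the button:** I took the pin from its stand, put it through the slot and felt along the deck at about 6 N. The +y half of the slot had no pocket. The tip dropped into it about 5 mm to the −y side of the slot's centre.
- **Pressing it:** I pushed the button down about 8 mm and held it at about 9 N. The highest force I read against the module was about 10 N, under the 22 N limit. I only read the force at the end of each short move.
- **Tray check:** I held until two wrist pictures about 0.5 s apart showed no more movement. The red front then stood 32–35 mm beyond the edge of the lid. In the last top and side pictures the tray is still out.
- **Pin check:** It touched the floor of the hole at the same height as when I picked it up. I let go and backed straight up. In the last pictures its top is 126–130 mm above the table, so it is fully down.
- **Pin lean:** The pin leans about 0.07–0.1 rad to the −y side, which may be slightly more than the 0.08 rad it could have at the start. I did not straighten it, because that is about the play in the hole.
- **Bystanders:** In the last top picture the canister, flange ring and screwdriver look to be where they started. I compared them by eye and did not measure.
- **Disagreements:** The wrist and fixed cameras differed by about 3–4 mm on the slot and the hole. I used nearly the average of their positions for the slot and mostly the wrist camera for the hole. The pin went into both with no contact force on the way in.

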